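# Rake the sweetener tin out of the gap with the hopper rammer

## Task

The small sweetener tin has slipped into the narrow gap between the two tea dispensers. Lift the long-handled rammer out of its steel canister, lower its foot into the gap behind the tin and rake the tin, upright, completely out onto the counter just in front of the gap (within a hand's breadth of it), never touching the tin with the gripper itself. Then stand the rammer back in the canister it came from, let go, and leave the canisters and the other things standing where they are.

Things in the scene. Friction and masses are not known exactly. Their poses are not given: they have to be found in the camera images.
- rammer: Hopper rammer, the tool: a round steel foot 36 mm in diameter and 22 mm high, above it a steel stem 12 mm in diameter up to 112 mm, then a round dark wooden handle 18 mm in diameter from 112 mm to the top at 240 mm. About 0.22 kg, most of it low. It stands upright by itself on its foot inside the canister. Origin: centre of the foot's underside; z runs up the handle.
- canister: Plain open steel canister that holds the rammer: 80 mm outside and 74 mm inside diameter, 95 mm high, inner floor 4 mm above its underside, about 0.6 kg, loose on the counter. It stands left or right of the dispensers. Origin: centre of its underside; z up.
- stirrers: A second canister of the same size, holding flat wooden stirring sticks up to about 145 mm high; a bystander, on the other side of the dispensers from the rammer. Origin: centre of its underside; z up.
- dispensers: Two black tea dispensers, fixed to the counter, each 90 mm wide, 210 mm deep and 110 mm high, side by side with a gap between them 62 mm wide, open above and at the front (robot side), and closed at the back by a 40 mm high bar whose inner face is 210 mm from the mouth. Origin: on the counter at the middle of the gap's mouth; x runs along the middle of the gap inward (away from the robot), y to the left across it, z up.
- tin: Round white sweetener tin with a thin steel line round it under the lid, 44 mm in diameter and 24 mm high, about 0.08 kg, standing loose on the counter inside the gap, its centre 60 to 105 mm in from the mouth. Origin: centre of its underside; z up.
- cups: Stack of paper cups, 74 mm in diameter and 158 mm high, a bystander on the counter far to the left. Origin: centre of its underside; z up.
- mug: White mug, 80 mm in diameter and 90 mm high, a bystander on the counter far to the right. Origin: centre of its underside; z up.

How it is judged:
On the way, in this order (a step that is already met when the one before it is completed fails the run):
1. the rammer is lifted clear out of the canister (z of rammer in the frame of canister above 0.097 m), for 0.1 s.
2. the rammer's foot is down in the gap, behind the tin (x of rammer in the frame of dispensers between 0.09 and 0.21 m and y of rammer in the frame of dispensers between -0.03 and 0.03 m and height (world z) of rammer below 0.024 m and x of tin in the frame of dispensers above 0.02 m), for 0.1 s.
3. the tin is raked out of the gap (x of tin in the frame of dispensers below -0.026 m), for 0.1 s.
At the end, for the whole second after the job is handed in: The tin stands upright and at rest on the counter wholly in front of the gap (its centre 26 to 140 mm before the mouth and within 90 mm of the gap's midline); the rammer stands foot down in its own canister, at rest, leaning less than 0.5 rad; the canister is upright (x of tin in the frame of dispensers between -0.14 and -0.026 m and y of tin in the frame of dispensers between -0.09 and 0.09 m and angle between tin's own z axis and vertical below 0.15 rad and height (world z) of tin below 0.006 m and linear speed of tin below 0.02 m/s and horizontal distance between rammer and canister below 0.034 m and height (world z) of rammer below 0.02 m and angle between rammer's own z axis and vertical below 0.5 rad and linear speed of rammer below 0.03 m/s and angle between canister's own z axis and vertical below 0.1 rad); the robot touches nothing.
It fails at once if the gripper or arm touches the tin (contact force between any of the fingers, the arm and tin above 0.3 N).
It fails at once if the tin is tipped over (angle between tin's own z axis and vertical above 0.6 rad).
It fails at once if the canister of the rammer is tipped or moved by more than 40 mm (angle between canister's own z axis and vertical above 0.4 rad or distance of canister from where it was at the start of the episode above 0.04 m).
It fails at once if a bystander (stirrers, cups, mug) is moved by more than 30 mm or tipped over (distance of any of stirrers, cups, mug from where it was at the start of the episode above 0.03 m or angle between any of stirrers, cups, mug's own z axis and vertical above 0.5 rad).
It also fails if it takes over 61 s, if anything falls off the work surface, if the arm or the gripper's body presses on something with over 40 N, if the wrist force passes 120 N, or if a joint passes its speed limit or range.

## Robot

A 6-joint arm with a two-finger parallel gripper is mounted at the origin on the work surface. World frame = base frame: x ahead of the robot, y to its left, z up, the work surface at z = 0. Lengths are in m, angles in rad, forces in N, time in s.
With the tool pointing down it reaches from about 0.25 to 0.775 m from the base axis. Payload 4 kg.
Tool frame: the origin (TCP) lies midway between the tips of the shut fingers; the grasp point (between the pads) lies 19 mm behind it; z points along the fingers, y is the line along which they close (so a half turn about z gives the same grasp; the last joint's range is limited). The gripper opens to 94 mm and grips with 3 to 60 N. Pads are 16 mm wide; open, the fingers measure 119 mm over their backs; the gripper's body (75 mm by 177 mm) begins 78 mm behind the grasp point.
Start: joints at [1.14, 0.087, 1.371, -0, 1.684, -0.103], TCP at [0.177, 0.521, 0.206] pointing down, gripper open.
Joint ranges: [-3.1, 3.1], [-0.76, 2.03], [0.27, 2.55], [-1.08, 4.22], [0.17, 2.65], [-2.57, 2.57]. Speed limits (rad/s): [2.79, 2.79, 3.14, 3.14, 3.14, 3.14].

## Interface

Orientations are given as [roll, pitch, yaw] about the fixed x, y, z axes, in that order (R = Rz(yaw) Ry(pitch) Rx(roll)).
In Python, from bench import get_obs, snapshot, close_job gives the robot as it stands. The module is installed in compiled form; this text tells all that it offers.
- The arm moves only by the tool drive_tool, never from a script. Its argument "commands" is a list of rows, each a list of 6 numbers: the shift along the tool's x, y, z in units of 0.04 m (1.0 is 0.04 m), then the turn, a rotation vector about the tool's x, y, z in units of 0.1 rad (1.0 is 0.1 rad). In form: [[dx, dy, dz, wx, wy, wz], ...]. A call has 1 to 20 rows; each row shifts and turns the commanded pose from where the row before left it, along the tool's axes as they then stand; what a row does not reach is not made up. A row lasts 1/8 s, in which the tool goes at most 62.5 mm and 10.7 degrees, less where a joint would pass 70% of its speed; a pose out of reach is approached as far as the arm can. A call with a number of a shift or a turn outside -1 to 1 is refused whole. A call with a gripper value outside its range is refused whole. "gripper" is the closure, from 0 (fully open) to 1 (shut), set as the call begins (left out, the last holds). The fingers move at their own pace and stop on an object; the grip force is fixed at half the most. Time passes only in rows, so rows that do not move let the fingers close. It gives the time, the measured TCP pose, the force, the opening and the grip force at its end, in the units of the state.
- get_obs(): the state, without advancing time (a new reading comes with each control period).
- snapshot(name): name is "side" or "top"; returns a dict with "image" (400x640x3 uint8, blue, green, red), "range_z" (400x640 float32, m along the optical axis (not along the pixel's ray), 0 where there is no reading), "fx", "fy", "cx", "cy" (pixels), "rvec" (rotation vector, rad) and "tvec" (3), from world to camera coordinates, as OpenCV has them. Camera axes: x right, y down, z forward; pixel columns grow to the right and rows downward; lengths in m; the calibration is good to about 2 mm. A picture is of the moment at which its call begins.
- close_job(): hands the job in; it is judged then, once.
The state is a dict: "time": time; "joint_positions": joint angles; "qvel": joint speeds; "joint_torque": joint torques, N m; "tool_pos": TCP position; "ee_rot": TCP orientation; "wrist_force": force on the tool from outside, world axes, zero at the start; "wrist_torque": the same for the moment, N m; "width": finger opening in m; "finger_force": force on a finger pad.
Only numpy, scipy, OpenCV 4.12 (cv2) and the standard library are available. Lean on these libraries where they do the work, as an engineer would, in place of code of your own. Each camera call takes 0.05 s, during which the arm holds its last target. There are 200 camera calls.

## Working session

There is one attempt and no reset: what is moved stays moved. The work goes in short steps, Python scripts to look and compute and a tool call to move; the robot and the scene stay as the last step left them, time stands still between calls to the robot, and variables do not carry over. Pictures are saved under pics/ and viewed, at most 10 in all, crops included, and the job is handed in when it is done.

Besides the shell and the picture viewer there is one more tool, called after "Request:" as a command line: name --pt "numbers of a row" for each row, then --argument value for the rest. drive_tool: Moves the arm, as the interface text tells. Its arguments: {"type":"object","properties":{"commands":{"type":"array"},"gripper":{"type":"number"}},"required":["commands"]}

```bash
mkdir -p pics; cat > h.py <<'E'
import numpy as np,cv2
from bench import get_obs,snapshot,close_job
def cam(n):
    s=snapshot(n);R=cv2.Rodrigues(np.array(s['rvec'],float))[0];t=np.array(s['tvec'],float).ravel()
    z=s['range_z'];v,u=np.mgrid[:400,:640]
    P=np.stack([(u-s['cx'])/s['fx']*z,(v-s['cy'])/s['fy']*z,z],-1)
    W=(P-t)@R; W[z==0]=np.nan
    s['W']=W;s['R']=R;s['t']=t;return s
E
python3 - <<'E'
from h import *
o=get_obs();print({k:np.round(v,3) for k,v in o.items()})
for n in('side','top'):
    s=cam(n);cv2.imwrite(f'pics/{n}0.png',s['image']);np.save(f'{n}0.npy',s['W']);print(n,-s['R'].T@s['t'],s['fx'])
E
```

```text
{'time': np.float64(0.0), 'joint_positions': array([ 1.14 ,  0.088,  1.372, -0.   ,  1.684, -0.103]), 'qvel': array([-0.   , -0.   , -0.001, -0.001, -0.   , -0.   ]), 'joint_torque': array([ 2.0000e-03, -3.4018e+01, -3.0243e+01,  7.2000e-02,  3.3000e-02,
       -0.0000e+00]), 'tool_pos': array([0.177, 0.52 , 0.204]), 'ee_rot': array([-3.139, -0.   ,  2.814]), 'wrist_force': array([-0.406,  0.78 ,  0.316]), 'wrist_torque': array([ 0.009, -0.006, -0.014]), 'finger_force': np.float64(0.0), 'width': np.float64(0.094)}
side [-0.09132508 -0.83837453  0.86985228] 461.77547067007623
top [3.86970990e-01 8.87028000e-04 1.00430182e+00] 394.4470620792776
```

View pics/side0.png

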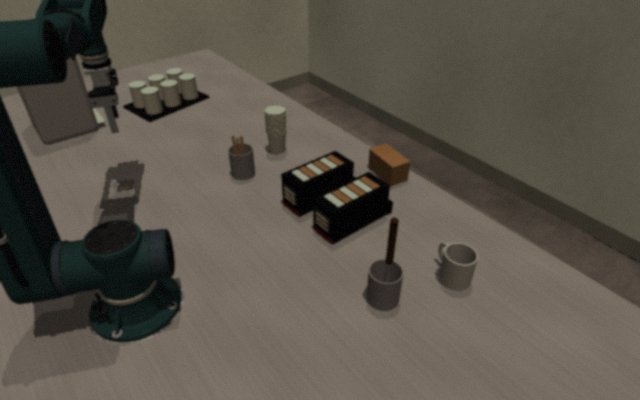

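View pics/top0.png

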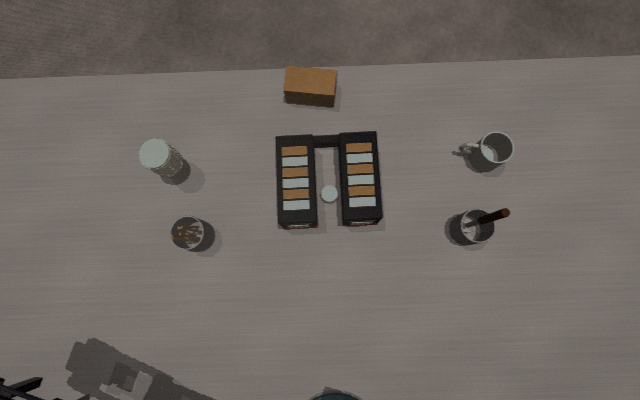

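The side view shows the rammer handle top at about (393,221) and its canister rim at about (385,270). The top view shows the handle top at (505,212), the rim at (477,227), the tin at (329,194) and the dispensers at columns 277–316 and 341–381. Next I'll measure these from both depth views.

```bash
python3 - <<'E'
from h import *
T=np.load('top0.npy');S=np.load('side0.npy')
def circ(p):
    A=np.c_[2*p[:,:2],np.ones(len(p))];c=np.linalg.lstsq(A,(p[:,:2]**2).sum(1),rcond=None)[0];return c[:2],np.sqrt(c[2]+c[:2]@c[:2])
def sel(W,u0,u1,v0,v1,z0,z1):
    p=W[v0:v1,u0:u1].reshape(-1,3);return p[(p[:,2]>z0)&(p[:,2]<z1)]
for n,W,b in(('top',T,(445,520,195,255)),('side',S,(360,410,205,315))):
    for z0,z1 in((.085,.105),(.11,.15),(.15,.19),(.19,.225),(.225,.26)):
        p=sel(W,*b,z0,z1)
        if len(p)>3:print(n,z0,len(p),p.mean(0).round(4),p.min(0).round(3),p.max(0).round(3),[np.round(c,4) for c in circ(p)])
for n,W,b in(('top',T,(318,341,180,208)),):
    p=sel(W,*b,.012,.04);print('tin',len(p),p.mean(0),p.min(0),p.max(0),circ(p))
print('tinside',S[150:215,300:340,2].min())
for n,W,b in(('dispT L',T,(270,322,130,232)),('dispT R',T,(334,388,128,228)),('dispS L',S,(275,356,148,215)),('dispS R',S,(312,395,170,240))):
    p=sel(W,*b,.1,.125);r=cv2.minAreaRect(p[:,:2].astype(np.float32)*1000);print(n,len(p),np.median(p[:,2]),r,p.min(0),p.max(0))
E
python3 -c "
import cv2
a=cv2.imread('pics/top0.png');cv2.imwrite('pics/c1.png',cv2.resize(a[120:260,260:530],None,fx=2.9,fy=2.9,interpolation=cv2.INTER_CUBIC))"
```

```text
top 0.085 236 [ 0.4794 -0.3392  0.0933] [ 0.442 -0.383  0.085] [ 0.521 -0.303  0.104] [array([ 0.4805, -0.3425]), np.float64(0.0369)]
top 0.11 46 [ 0.4877 -0.3361  0.1325] [ 0.481 -0.342  0.11 ] [ 0.497 -0.333  0.149] [array([ 0.4896, -0.3419]), np.float64(0.008)]
top 0.15 66 [ 0.4876 -0.3359  0.1709] [ 0.481 -0.342  0.151] [ 0.497 -0.332  0.19 ] [array([ 0.4895, -0.3419]), np.float64(0.0083)]
top 0.19 62 [ 0.4875 -0.3358  0.2084] [ 0.481 -0.343  0.19 ] [ 0.497 -0.333  0.224] [array([ 0.4894, -0.342 ]), np.float64(0.0084)]
top 0.225 100 [ 0.4886 -0.3395  0.2407] [ 0.481 -0.35   0.226] [ 0.497 -0.333  0.248] [array([ 0.489 , -0.3407]), np.float64(0.0066)]
side 0.085 291 [ 0.4803 -0.3392  0.0917] [ 0.44  -0.381  0.085] [ 0.615 -0.117  0.105] [array([ 0.5183, -0.2652]), np.float64(0.0987)]
side 0.11 87 [ 0.4843 -0.3444  0.1321] [ 0.479 -0.35   0.111] [ 0.493 -0.334  0.149] [array([ 0.4873, -0.3418]), np.float64(0.0068)]
side 0.15 110 [ 0.4843 -0.3442  0.1695] [ 0.478 -0.351  0.15 ] [ 0.495 -0.333  0.19 ] [array([ 0.4883, -0.3408]), np.float64(0.0078)]
side 0.19 102 [ 0.4843 -0.3443  0.2
[... 559 characters left out ...]
33255) [0.49868891 0.02797009 0.10012449] [0.71087441 0.11995997 0.11691623]
dispT R 3391 0.11081508839608199 ((607.1721801757812, -77.88311004638672), (210.78125, 90.32075500488281), 1.077020525932312) [ 0.50117796 -0.12426005  0.10026445] [ 0.71264844 -0.03095562  0.1175025 ]
dispS L 2305 0.11000112932279649 ((603.8140258789062, -0.5423355102539062), (212.23277282714844, 246.85308837890625), 0.7249918580055237) [ 0.49660679 -0.12453531  0.10002819] [0.70947284 0.1228411  0.11721787]
dispS R 1857 0.10993930648731513 ((605.4955444335938, -24.136375427246094), (214.58132934570312, 200.00186157226562), 0.4947144389152527) [ 0.49865877 -0.12453531  0.10002989] [0.71318175 0.07567661 0.11608878]
```

View pics/c1.png

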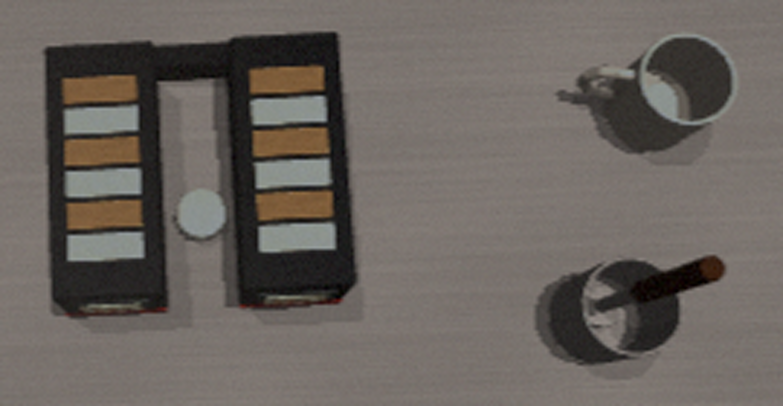

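Crop: rammer stem foot is right of the canister's centre (handle leaning only by perspective). Tin at (201,213) is slightly right of mid-gap.

- Heights match the text: rim .094, handle top .244, dispensers .110, tin .024.
- Rammer is at (0.489,-0.341).
- Gap mouth is at (0.501,-0.0035) with yaw about 0.016, and the tin is about 80 mm in.

First I'll raise and turn the tool to yaw 90°, then travel.

Request:
drive_tool --pt "0 0 -0.2 0 0 1" --pt "0 0 -0.2 0 0 1" --pt "0 0 -0.2 0 0 1" --pt "0 0 -0.2 0 0 1" --pt "0 0 -0.2 0 0 1" --pt "0 0 -0.2 0 0 1" --pt "0 0 -0.2 0 0 1" --pt "0 0 -0.2 0 0 1" --pt "0 0 -0.2 0 0 1" --pt "0 0 -0.2 0 0 1" --pt "0 0 -0.2 0 0 1" --pt "0 0 0 0 0 1" --pt "0 0 0 0 0 0.43" --pt "0 0 0 0 0 0" --gripper 0

```text
time: 1.85
tool_pos: [0.177, 0.5206, 0.2929]
ee_rot: [-3.141, 0.001, 1.571]
wrist_force: [0.3, 0.6, 0.4]
width: 0.0938
finger_force: 0.0
```

Request:
drive_tool --pt "-1 0.8 0 0 0 0" --pt "-1 0.8 0 0 0 0" --pt "-1 0.8 0 0 0 0" --pt "-1 0.8 0 0 0 0" --pt "-1 0.8 0 0 0 0" --pt "-1 0.8 0 0 0 0" --pt "-1 0.8 0 0 0 0" --pt "-1 0.8 0 0 0 0" --pt "-1 0.8 0 0 0 0" --pt "-1 0.6 0 0 0 0" --pt "-1 0 0 0 0 0" --pt "-1 0 0 0 0 0" --pt "-1 0 0 0 0 0" --pt "-1 0 0 0 0 0" --pt "-1 0 0 0 0 0" --pt "-1 0 0 0 0 0" --pt "-1 0 0 0 0 0" --pt "-1 0 0 0 0 0" --pt "-1 0 0 0 0 0" --pt "-1 0 0 0 0 0"

```text
time: 4.35
tool_pos: [0.4888, -0.2805, 0.2931]
ee_rot: [-3.141, -0.001, 1.572]
wrist_force: [0.2, 0.2, 0.7]
width: 0.0938
finger_force: 0.0
```

Request:
drive_tool --pt "-1 0 0 0 0 0" --pt "-0.5 0 0 0 0 0" --pt "0 0 0 0 0 0" --pt "0 0 0 0 0 0"

```text
time: 4.85
tool_pos: [0.4893, -0.3381, 0.2937]
ee_rot: [3.141, -0.001, 1.572]
wrist_force: [-0.1, 0.5, 0.9]
width: 0.0935
finger_force: 0.0
```

Request:
drive_tool --pt "-0.08 0 0.4 0 0 0" --pt "0 0 0.4 0 0 0" --pt "0 0 0.4 0 0 0" --pt "0 0 0.4 0 0 0" --pt "0 0 0.4 0 0 0" --pt "0 0 0.4 0 0 0" --pt "0 0 0.4 0 0 0" --pt "0 0 0.4 0 0 0" --pt "0 0 0 0 0 0"

```text
time: 5.98
tool_pos: [0.4883, -0.3419, 0.1633]
ee_rot: [-3.139, -0.002, 1.571]
wrist_force: [0.7, 0.1, 0.5]
width: 0.094
finger_force: 0.0
```

Request:
drive_tool --pt "0 0 0 0 0 0" --pt "0 0 0 0 0 0" --pt "0 0 0 0 0 0" --pt "0 0 0 0 0 0" --pt "0 0 0 0 0 0" --pt "0 0 0 0 0 0" --pt "0 0 0 0 0 0" --pt "0 0 0 0 0 0" --gripper 1

```text
time: 6.98
tool_pos: [0.4891, -0.3425, 0.1654]
ee_rot: [3.141, -0.0, 1.571]
wrist_force: [2.5, -0.6, -1.3]
width: 0.0175
finger_force: 30.2
```

Request:
drive_tool --pt "0 0 -0.2 0 0 0" --pt "0 0 -0.4 0 0 0" --pt "0 0 -0.4 0 0 0" --pt "0 0 -0.4 0 0 0" --pt "0 0 -0.4 0 0 0" --pt "0 0 -0.4 0 0 0" --pt "0 0 -0.4 0 0 0" --pt "0 0 -0.4 0 0 0" --pt "0 0 -0.4 0 0 0" --pt "0 0 -0.3 0 0 0" --pt "0 0 0 0 0 0" --pt "0 0 0 0 0 0"

```text
time: 8.48
tool_pos: [0.489, -0.3424, 0.3127]
ee_rot: [-3.141, -0.001, 1.571]
wrist_force: [0.0, 0.3, -1.0]
width: 0.0173
finger_force: 30.0
```

```bash
python3 - <<'E'
from h import *
for n,b in(('side',(340,420,120,315)),('top',(430,560,150,260))):
    s=cam(n);cv2.imwrite(f'pics/{n}1.png',s['image']);W=s['W'][b[2]:b[3],b[0]:b[1]].reshape(-1,3)
    W=W[np.hypot(W[:,0]-.488,W[:,1]+.342)<.03]
    for z in np.arange(.1,.3,.02):
        p=W[(W[:,2]>z)&(W[:,2]<z+.02)]
        if len(p):print(n,z.round(2),len(p),((p.min(0)+p.max(0))/2).round(4),p[:,2].min().round(4))
E
```

```text
side 0.14 44 [ 0.4823 -0.3447  0.1543] 0.1492
side 0.16 183 [ 0.488  -0.3409  0.17  ] 0.1601
side 0.18 38 [ 0.4872 -0.3415  0.1897] 0.1801
side 0.2 39 [ 0.4872 -0.3412  0.2098] 0.2005
side 0.22 41 [ 0.4868 -0.342   0.23  ] 0.2204
side 0.24 42 [ 0.4859 -0.3416  0.2499] 0.24
side 0.26 59 [ 0.4856 -0.3407  0.2701] 0.2603
side 0.28 63 [ 0.486  -0.3428  0.2899] 0.2802
top 0.14 23 [ 0.4875 -0.3307  0.1555] 0.1512
top 0.16 211 [ 0.489  -0.3409  0.1688] 0.16
top 0.18 26 [ 0.4882 -0.338   0.1906] 0.1813
top 0.2 25 [ 0.4881 -0.3394  0.21  ] 0.2007
top 0.22 29 [ 0.4887 -0.3387  0.2297] 0.2206
top 0.24 29 [ 0.4885 -0.3388  0.2501] 0.2404
top 0.26 35 [ 0.4881 -0.337   0.2729] 0.2658
top 0.28 48 [ 0.4881 -0.3368  0.2903] 0.2806
```

View pics/side1.png

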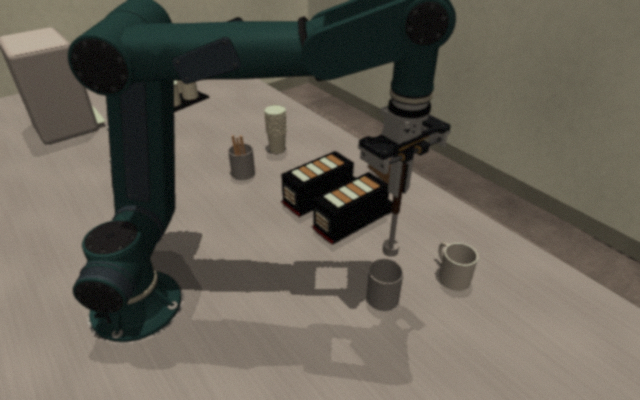

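The picture shows the rammer hanging upright with its foot at (391,247), above and clear of the untouched canister. The foot underside is at about 0.150. Next I'll carry it to over the gap, 150 mm in.

Request:
drive_tool --pt "0.3 0.14 0 0 0 0" --pt "0.6 0.28 0 0 0 0" --pt "0.6 0.28 0 0 0 0" --pt "0.6 0.28 0 0 0 0" --pt "0.6 0.28 0 0 0 0" --pt "0.6 0.28 0 0 0 0" --pt "0.6 0.28 0 0 0 0" --pt "0.6 0.28 0 0 0 0" --pt "0.6 0.28 0 0 0 0" --pt "0.6 0.28 0 0 0 0" --pt "0.6 0.28 0 0 0 0" --pt "0.6 0.28 0 0 0 0" --pt "0.6 0.28 0 0 0 0" --pt "0.6 0.28 0 0 0 0" --pt "0.43 0.27 0 0 0 0" --pt "0 0 0 0 0 0" --pt "0 0 0 0 0 0" --pt "0 0 0 0 0 0"

```text
time: 10.82
tool_pos: [0.6508, -0.0022, 0.3137]
ee_rot: [3.141, 0.0, 1.569]
wrist_force: [-0.5, -0.2, -1.8]
width: 0.0174
finger_force: 30.0
```

```bash
python3 - <<'E'
from h import *
for n,b in(('side',(200,500,0,300)),('top',(200,450,60,300))):
    s=cam(n);cv2.imwrite(f'pics/{n}2.png',s['image']);W=s['W'][b[2]:b[3],b[0]:b[1]].reshape(-1,3)
    W=W[np.hypot(W[:,0]-.651,W[:,1]+.001)<.028]
    for z in np.arange(.12,.26,.02):
        p=W[(W[:,2]>z)&(W[:,2]<z+.02)]
        if len(p):print(n,z.round(2),len(p),((p.min(0)+p.max(0))/2).round(4),p[:,2].min().round(4))
print(get_obs()['tool_pos'])
a=cv2.imread('pics/side2.png')[60:260,230:450];cv2.imwrite('pics/c2.png',cv2.resize(a,None,fx=2.8,fy=2.8))
E
```

```text
side 0.14 30 [ 0.6448 -0.0058  0.155 ] 0.1501
side 0.16 104 [ 0.6478 -0.0016  0.1698] 0.1604
side 0.18 26 [ 0.6486 -0.0015  0.1905] 0.1813
side 0.2 30 [ 0.6484 -0.0013  0.2101] 0.2005
side 0.22 27 [ 0.6476 -0.0031  0.2309] 0.2217
side 0.24 23 [ 0.6471 -0.0023  0.2511] 0.2423
side 0.26 42 [ 0.6474 -0.0032  0.2701] 0.2602
[ 0.65087271 -0.00213755  0.31377592]
```

View pics/c2.png

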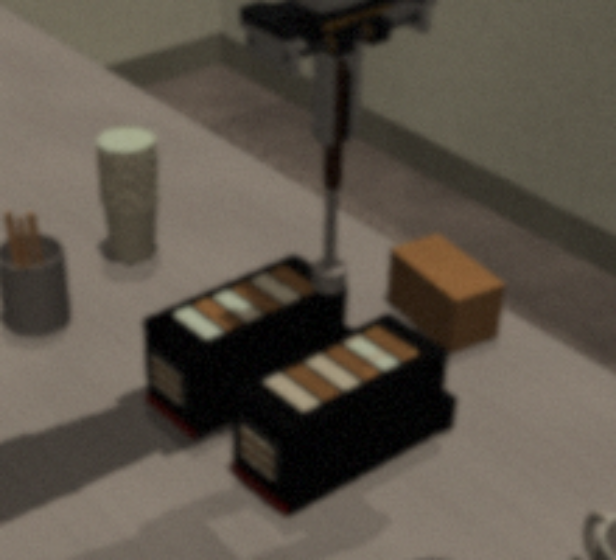

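The crop shows the rammer hanging upright, with its foot at (328,275) over the rear of the gap. Now I'll lower it.

Request:
drive_tool --pt "0 0 0.35 0 0 0" --pt "0 0 0.35 0 0 0" --pt "0 0 0.35 0 0 0" --pt "0 0 0.35 0 0 0" --pt "0 0 0.35 0 0 0" --pt "0 0 0.35 0 0 0" --pt "0 0 0.35 0 0 0" --pt "0 0 0.35 0 0 0" --pt "0 0 0.35 0 0 0" --pt "0 0 0.25 0 0 0" --pt "0 0 0.2 0 0 0" --pt "0 0 0 0 0 0" --pt "0 0 0 0 0 0" --pt "0 0 0 0 0 0"

```text
time: 12.68
tool_pos: [0.6515, -0.0013, 0.1703]
ee_rot: [3.14, 0.0, 1.571]
wrist_force: [-0.2, -0.7, -1.4]
width: 0.0177
finger_force: 30.0
```

```bash
python3 - <<'E'
import numpy as np,cv2
T=np.load('top0.npy')[180:208,316:344];m=(T[...,2]>.018)&(T[...,2]<.03)
n,l,st,c=cv2.connectedComponentsWithStats(m.astype(np.uint8))
for i in range(1,n):
    p=T[l==i]
    if len(p)>30:print(len(p),cv2.minEnclosingCircle(p[:,:2].astype(np.float32)*1000),p.mean(0))
E
```

```text
235 ((581.0958862304688, -4.285885334014893), 22.13247299194336) [ 0.58135629 -0.00427678  0.02361414]
```

Tin is at (0.581,-0.0043), top at 0.0236 m and radius 22 mm, which agrees with the text. I'll line the foot up with it and rake slowly.

Request:
drive_tool --pt "-0.07 -0.1 0 0 0 0" --pt "0 -0.2 0 0 0 0" --pt "0 -0.2 0 0 0 0" --pt "0 -0.1 0 0 0 0" --pt "0 -0.1 0 0 0 0" --pt "0 -0.1 0 0 0 0" --pt "0 -0.1 0 0 0 0" --pt "0 -0.1 0 0 0 0" --pt "0 -0.1 0 0 0 0" --pt "0 -0.1 0 0 0 0" --pt "0 -0.1 0 0 0 0" --pt "0 -0.1 0 0 0 0" --pt "0 -0.1 0 0 0 0" --pt "0 -0.1 0 0 0 0" --pt "0 -0.1 0 0 0 0" --pt "0 -0.1 0 0 0 0" --pt "0 -0.1 0 0 0 0" --pt "0 -0.1 0 0 0 0" --pt "0 -0.1 0 0 0 0" --pt "0 -0.1 0 0 0 0"

```text
time: 15.18
tool_pos: [0.5629, -0.0041, 0.1696]
ee_rot: [3.141, -0.0, 1.571]
wrist_force: [0.7, 0.2, -0.5]
width: 0.0177
finger_force: 30.0
```

Request:
drive_tool --pt "0 -0.1 0 0 0 0" --pt "0 -0.1 0 0 0 0" --pt "0 -0.1 0 0 0 0" --pt "0 -0.1 0 0 0 0" --pt "0 -0.1 0 0 0 0" --pt "0 -0.1 0 0 0 0" --pt "0 -0.1 0 0 0 0" --pt "0 -0.1 0 0 0 0" --pt "0 -0.1 0 0 0 0" --pt "0 -0.1 0 0 0 0" --pt "0 -0.1 0 0 0 0" --pt "0 -0.1 0 0 0 0" --pt "0 -0.1 0 0 0 0" --pt "0 -0.1 0 0 0 0" --pt "0 -0.1 0 0 0 0" --pt "0 -0.1 0 0 0 0" --pt "0 0 0 0 0 0"

```text
time: 17.3
tool_pos: [0.4984, -0.0041, 0.1693]
ee_rot: [-3.14, -0.0, 1.571]
wrist_force: [-0.2, 0.1, -1.5]
width: 0.0177
finger_force: 30.0
```

```bash
python3 - <<'E'
from h import *
print(get_obs()['tool_pos'])
s=cam('side');cv2.imwrite('pics/c3.png',cv2.resize(s['image'][60:260,200:450],None,fx=3,fy=3))
E
```

```text
[ 0.49837906 -0.00405145  0.16928483]
```

View pics/c3.png

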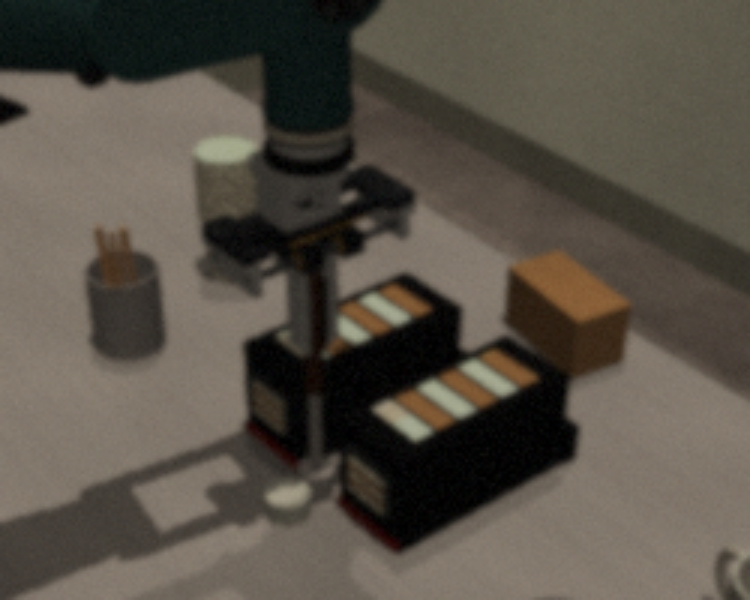

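The tin is at (288,497) in the crop, upright in front of the mouth, with the foot at (318,470) still behind it. I'll rake 18 mm further for margin, back off a little and lift.

Request:
drive_tool --pt "0 -0.1 0 0 0 0" --pt "0 -0.1 0 0 0 0" --pt "0 -0.1 0 0 0 0" --pt "0 -0.1 0 0 0 0" --pt "0 -0.05 0 0 0 0" --pt "0 0 0 0 0 0" --pt "0 0.1 0 0 0 0" --pt "0 0.2 -0.1 0 0 0" --pt "0 0 -0.35 0 0 0" --pt "0 0 -0.35 0 0 0" --pt "0 0 -0.35 0 0 0" --pt "0 0 -0.35 0 0 0" --pt "0 0 -0.35 0 0 0" --pt "0 0 -0.35 0 0 0" --pt "0 0 -0.35 0 0 0" --pt "0 0 -0.35 0 0 0" --pt "0 0 -0.35 0 0 0" --pt "0 0 -0.35 0 0 0" --pt "0 0 0 0 0 0" --pt "0 0 0 0 0 0"

```text
time: 19.85
tool_pos: [0.493, -0.0041, 0.3131]
ee_rot: [-3.141, -0.0, 1.571]
wrist_force: [0.2, -0.4, -2.2]
width: 0.0177
finger_force: 30.0
```

```bash
python3 - <<'E'
from h import *
print(get_obs()['tool_pos'])
for n in('side','top'):
    s=cam(n);W=s['W']
    m=(W[...,2]>.015)&(W[...,2]<.032)&(W[...,0]>.36)&(W[...,0]<.5)&(abs(W[...,1])<.1);p=W[m];print(n,len(p),p.mean(0) if len(p) else'')
    if len(p):print(cv2.minEnclosingCircle(p[:,:2].astype(np.float32)*1000))
    m=(W[...,2]>.085)&(W[...,2]<.105)&(np.hypot(W[...,0]-.48,W[...,1]+.342)<.06);p=W[m]
    print('can',(p.min(0)+p.max(0))/2,cv2.minEnclosingCircle(p[:,:2].astype(np.float32)*1000))
    cv2.imwrite(f'pics/{n}4.png',s['image'])
    foot=W[(W[...,2]>.14)&(W[...,2]<.185)&(np.hypot(W[...,0]-.493,W[...,1]+.004)<.04)];print('foot',len(foot),foot.min(0),foot.max(0))
E
```

```text
[ 0.49297039 -0.00406978  0.31305571]
side 204 [0.45472725 0.00288852 0.02267577]
((497.659912109375, 11.846336364746094), 84.62825012207031)
can [ 0.48068566 -0.341206    0.09144688] ((481.2187194824219, -341.79266357421875), 41.500858306884766)
foot 156 [ 0.47271641 -0.02089468  0.15081427] [0.50942361 0.01464589 0.18483261]
top 7 [0.49852785 0.05886292 0.01586313]
((498.9686279296875, 57.3724365234375), 12.606229782104492)
can [ 0.48174012 -0.34260487  0.09220888] ((481.97247314453125, -342.9356384277344), 40.37568283081055)Traceback (most recent call last):
  File "<stdin>", line 10, in <module>
    return umr_minimum(a, axis, None, out, keepdims, initial, where)
ValueError: zero-size array to reduction operation minimum which has no identity
```

Canister is at (0.481,-0.342), unmoved. I'll carry the rammer back over its centre.

Request:
drive_tool --pt "-0.3 -0.14 0 0 0 0" --pt "-0.6 -0.14 0 0 0 0" --pt "-0.6 0 0 0 0 0" --pt "-0.6 0 0 0 0 0" --pt "-0.6 0 0 0 0 0" --pt "-0.6 0 0 0 0 0" --pt "-0.6 0 0 0 0 0" --pt "-0.6 0 0 0 0 0" --pt "-0.6 0 0 0 0 0" --pt "-0.6 0 0 0 0 0" --pt "-0.6 0 0 0 0 0" --pt "-0.6 0 0 0 0 0" --pt "-0.6 0 0 0 0 0" --pt "-0.6 0 0 0 0 0" --pt "-0.35 0 0 0 0 0" --pt "0 0 0 0 0 0" --pt "0 0 0 0 0 0" --pt "0 0 0 0 0 0"

```text
time: 22.2
tool_pos: [0.4821, -0.3413, 0.3138]
ee_rot: [3.141, 0.0, 1.572]
wrist_force: [0.1, -0.1, -2.6]
width: 0.0181
finger_force: 30.0
```

```bash
python3 - <<'E'
from h import *
print(get_obs()['tool_pos'])
for n in('side','top'):
    s=cam(n);W=s['W']
    m=(W[...,2]>.015)&(W[...,2]<.032)&(W[...,0]>.36)&(W[...,0]<.492)&(abs(W[...,1])<.1);p=W[m];print(n,'tin',len(p),p.mean(0),cv2.minEnclosingCircle(p[:,:2].astype(np.float32)*1000))
    p=W[(W[...,2]>.14)&(W[...,2]<.175)&(np.hypot(W[...,0]-.481,W[...,1]+.342)<.04)]
    if len(p):print('foot',len(p),p.min(0),p.max(0))
    cv2.imwrite(f'pics/{n}5.png',s['image'])
E
```

```text
[ 0.48209095 -0.34133184  0.31383966]
side tin 157 [ 0.43905785 -0.01408604  0.02235412] ((439.6044921875, -10.14120101928711), 24.069381713867188)
foot 187 [ 0.46260598 -0.35753378  0.15089531] [ 0.50016037 -0.31977882  0.17490949]
top tin 252 [ 0.44173105 -0.01339864  0.02366592] ((442.174072265625, -13.416338920593262), 22.206571578979492)
foot 136 [ 0.464535   -0.35707072  0.15202211] [ 0.49987322 -0.32296817  0.17497892]
```

View pics/side5.png

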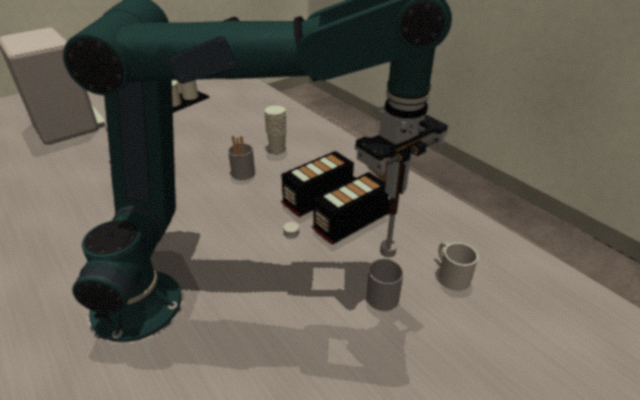

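The tin stands upright at (291,229), 59 mm before the mouth. The foot at (388,247) is centred over the canister to about 2 mm. Lowering.

Request:
drive_tool --pt "0 0 0.35 0 0 0" --pt "0 0 0.35 0 0 0" --pt "0 0 0.35 0 0 0" --pt "0 0 0.35 0 0 0" --pt "0 0 0.35 0 0 0" --pt "0 0 0.35 0 0 0" --pt "0 0 0.35 0 0 0" --pt "0 0 0.35 0 0 0" --pt "0 0 0.35 0 0 0" --pt "0 0 0.3 0 0 0" --pt "0 0 0.1 0 0 0" --pt "0 0 0.08 0 0 0" --pt "0 0 0 0 0 0" --pt "0 0 0 0 0 0"

```text
time: 24.05
tool_pos: [0.4821, -0.3423, 0.1689]
ee_rot: [3.141, 0.001, 1.571]
wrist_force: [-0.3, 0.3, -2.1]
width: 0.0176
finger_force: 30.0
```

Request:
drive_tool --pt "0 0 0.04 0 0 0" --pt "0 0 0.03 0 0 0" --pt "0 0 0.02 0 0 0" --pt "0 0 0 0 0 0"

```text
time: 24.55
tool_pos: [0.482, -0.3422, 0.1654]
ee_rot: [3.141, 0.001, 1.571]
wrist_force: [-1.1, 0.3, 1.8]
width: 0.0178
finger_force: 30.0
```

The wrist force's vertical part changed sign (-2.1 to +1.8 N), so the foot is on the canister floor. Release, then rise.

Request:
drive_tool --pt "0 0 0 0 0 0" --pt "0 0 0 0 0 0" --pt "0 0 0 0 0 0" --pt "0 0 0 0 0 0" --pt "0 0 0 0 0 0" --pt "0 0 0 0 0 0" --pt "0 0 0 0 0 0" --pt "0 0 0 0 0 0" --gripper 0

```text
time: 25.55
tool_pos: [0.4819, -0.3421, 0.1647]
ee_rot: [3.142, -0.0, 1.571]
wrist_force: [-0.3, 0.1, -0.2]
width: 0.0924
finger_force: 0.0
```

Request:
drive_tool --pt "0 0 -0.3 0 0 0" --pt "0 0 -0.4 0 0 0" --pt "0 0 -0.4 0 0 0" --pt "0 0 -0.4 0 0 0" --pt "0 0 -0.4 0 0 0" --pt "0 0 -0.4 0 0 0" --pt "0 0 -0.4 0 0 0" --pt "0 0 -0.4 0 0 0" --pt "0 0 -0.4 0 0 0" --pt "0 -0.8 0 0 0 0" --pt "0 -0.8 0 0 0 0" --pt "0 -0.8 0 0 0 0" --pt "0 -0.8 0 0 0 0" --pt "0 0 0 0 0 0" --pt "0 0 0 0 0 0"

```text
time: 27.42
tool_pos: [0.3545, -0.3422, 0.305]
ee_rot: [3.141, 0.0, 1.571]
wrist_force: [0.1, -0.5, 0.6]
width: 0.094
finger_force: 0.0
```

```bash
python3 - <<'E'
from h import *
o=get_obs();print(o['tool_pos'],o['width'])
s=cam('side');cv2.imwrite('pics/side6.png',s['image'])
W=s['W'][205:315,360:410].reshape(-1,3)
for z in(.12,.16,.2,.23):
    p=W[(W[:,2]>z)&(W[:,2]<z+.03)];print(z,len(p),p.mean(0),p[:,2].max())
E
```

```text
[ 0.35448255 -0.34219071  0.30496373] 0.09404628834299814
0.12 73 [ 0.47678977 -0.34409511  0.13498536] 0.14981093070231144
0.16 82 [ 0.47664015 -0.34405596  0.17534586] 0.18995977270018577
0.2 88 [ 0.47694448 -0.34400929  0.21492385] 0.2298971646715285
0.23 72 [ 0.47879195 -0.34265837  0.23977258] 0.2460654240377163
```

View pics/side6.png

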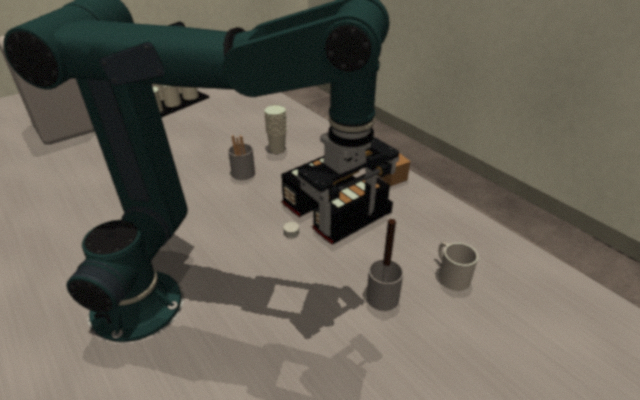

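The rammer stands upright in its canister, with the handle top at (391,222). The tin is upright at (291,229) and the arm is clear.

```bash
python3 -c "
from bench import close_job
print(close_job())"
```

```text
the job is handed in; nothing more can be done
None
```

The job is handed in at about 27 s of robot time, verdict not shown: the tin stands upright about 59 mm in front of the gap, the rammer is back upright in its canister and released, and the bystanders look unmoved.

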